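# Put the game pieces back on their silhouette pads

## Robot

A 6-joint arm with a two-finger parallel gripper is mounted at the origin on the work surface. World frame = base frame: x ahead of the robot, y to its left, z up, the work surface at z = 0. Lengths are in m, angles in rad, forces in N, time in s.
With the tool pointing down it reaches from about 0.35 to 0.85 m from the base axis. Payload 8.1 kg.
Tool frame: the origin (TCP) lies on the centre line of the jaws, within the pads' length; the fingertips stand 14 mm ahead of it and the grasp point (between the pads) lies 5 mm behind it; z points along the fingers, y is the line along which they close (so a half turn about z gives the same grasp; the last joint's range is limited). The gripper opens to 93 mm and grips with 3 to 60 N. Pads are 15 mm wide; open, the fingers measure 128 mm over their backs; the gripper's body (75 mm by 188 mm) begins 65 mm behind the grasp point.
Start: joints at [-1.234, 0.13, 1.488, -0, 1.523, -0.085], TCP at [0.246, -0.547, 0.21] pointing down, gripper open.
Joint ranges: [-2.96, 2.96], [-0.89, 2.26], [0.02, 2.5], [-1.34, 4.48], [0, 2.73], [-2.66, 2.66]. Speed limits (rad/s): [2.39, 2.39, 2.79, 3.14, 3.14, 3.14].

## Interface

Orientations are given as a unit quaternion [x, y, z, w].
In Python, from workcell import bot gives the robot as it stands.
- The arm moves only by the tool apply_moves, never from a script. Its argument "series" is a list of rows, each a list of 3 entries, a list of its own where there are three numbers: the shift along the tool's x, y, z in m, then the turn, a rotation vector about the tool's x, y, z in rad, then the closure, from -1 (fully open) to 1 (shut). A call has 1 to 20 rows; each row is the pose to reach, as a shift and turn from the pose commanded when the call began, along the tool's axes at that moment; what a row does not reach only later rows make up. A row lasts 1/8 s, in which the tool goes at most 62.5 mm and 10.7 degrees, less where a joint would pass 70% of its speed; a pose out of reach is approached as far as the arm can. A call with a gripper value outside its range is refused whole. The fingers move at their own pace and stop on an object; "grip_force" is the grip in N (left out, the last holds). Time passes only in rows, so rows that repeat a pose let the fingers close. It gives the time, the measured TCP pose, the force, the opening and the grip force at its end, in the units of the state.
- bot.sense(): the state, without advancing time (a new reading comes with each control period).
- bot.snapshot(name): name is "scene" or "side" or "wrist"; returns (picture, depth): 480x640x3 uint8, red, green, blue; 480x640 float32, m along the optical axis (not along the pixel's ray), 0 where there is no reading.
- bot.camera_model(name): a dict with "vfov" (degrees; the focal length in pixels is half the picture's height over the tangent of half this angle, whatever the lens; pixels are square), "cx", "cy" (the principal point, pixels), "xyz" and "orientation" of the camera in the world; the wrist camera has in their place "T_tool_cam" (4x4, takes a point from camera to tool coordinates, whose origin is the TCP and whose axes are the flange's). Camera axes: x right, y down, z forward; pixel columns grow to the right and rows downward; lengths in m; the calibration is good to about 2 mm. The wrist camera is an equidistant fisheye: a pixel r from the principal point sees the ray r / f radians off the axis. A picture is of the moment at which its call begins: read the wrist's pose just before it. camera_model takes no time and is no camera call.
- bot.sign_off(): hands the job in; it is judged then, once.
The state is a dict: "time_s": time; "qpos": joint angles; "joint_vel": joint speeds; "joint_torque": joint torques, N m; "position": TCP position; "ee_rot": TCP orientation; "force": force on the tool from outside, world axes, zero at the start; "ft_torque": the same for the moment, N m; "grip_width": opening from 0.0 (shut) to 1.0 (fully open); "finger_force": force on a finger pad.
Only numpy, scipy, OpenCV 4.12 (cv2) and the standard library are available. Lean on these libraries where they do the work, as an engineer would, in place of code of your own. Each camera call takes 0.05 s, during which the arm holds its last target. There are 200 camera calls.

## Task

Put the four game pieces away: stand the green die, the brass bell, the little steel lantern and the grey stone token each in the middle of the round walnut pad whose pale silhouette has the shape of its foot (die on the hexagon, bell on the circle, lantern on the square, token on the oblong with its length along the oblong's). Keep each piece the same way up as it stands now, set it down rather than dropping it, and let go of it; the other three need not be turned to any direction. Leave the two beech pawns standing where they are.

Things in the scene. Friction and masses are not known exactly. Their poses are not given: they have to be found in the camera images.
- die: Lime-green drum-shaped polyhedral die, loose, 36 mm tall, about 45 g. Hexagonal from above: 36 mm across the flats, 41.6 mm across the corners, at full width from 8 to 28 mm up, bevelled above and below. One pair of flats faces along its own +y and -y, the others at 60 degree steps; corners point along +x and -x. Stands upright on the shelf at the start. Origin: centre of its underside; z up.
- bell: Small brass hand bell, loose, 74 mm tall, about 140 g. Round flared mouth 60 mm across at the bottom, dome closed at 38 mm up, then a thin neck and a round stem handle 16 mm across from 46 to 70 mm up, to grip from above. Stands upright on the shelf at the start. Origin: centre of its underside; z up.
- lantern: Tiny steel lantern miniature, loose, 65 mm tall, about 70 g. Square base 34 x 34 mm and 6 mm thick, square caged body 26 x 26 mm from 6 to 40 mm up, pyramid roof (34 mm square eaves) from 40 to 52 mm with a thin wire ring above it. The flat sides face along its own x and y. Stands upright on the shelf at the start. Origin: centre of its underside; z up.
- token: Slate-grey stone token, loose, 16 mm thick, about 60 g: a flat oblong with round ends, 60 mm long along its own x, 28 mm wide along its own y. Lies flat on the shelf at the start. Origin: centre of its underside; z up.
- pad_hexagon: Fixed round walnut pad, 92 mm across, top 4 mm above the shelf, with a pale maple silhouette let in flush: a hexagon 50 mm across the flats (the die's place). Origin: centre of its underside, on the shelf; z up.
- pad_circle: Fixed round walnut pad, 92 mm across, top 4 mm above the shelf, with a pale maple silhouette let in flush: a circle 74 mm across (the bell's place). Origin: centre of its underside, on the shelf; z up.
- pad_square: Fixed round walnut pad, 92 mm across, top 4 mm above the shelf, with a pale maple silhouette let in flush: a 48 mm square (the lantern's place). Origin: centre of its underside, on the shelf; z up.
- pad_oblong: Fixed round walnut pad, 92 mm across, top 4 mm above the shelf, with a pale maple silhouette let in flush: an oblong with round ends, 74 mm long along its own x, 42 mm wide along its own y (the token's place). Origin: centre of its underside, on the shelf; z up.
- pawn_a: Plain beech pawn, 43 mm tall, 24 mm across the foot, 15 g, loose and easily knocked over; stands among the pieces and is to be left alone. Origin: centre of its underside, on the shelf; z up.
- pawn_b: A second beech pawn like pawn_a, also to be left alone. Origin: centre of its underside, on the shelf; z up.

How it is judged:
At the end, for the whole second after the job is handed in: Each piece still and released on its own pad: centre within 12 mm of the pad's, upright within 0.15 rad, underside less than 9 mm above the pad's underside; token's length within 0.35 rad of the oblong's, either way round. Pawns within 20 mm of their starts, tilted under 0.3 rad (horizontal distance between die and pad_hexagon below 0.012 m and z of die in the frame of pad_hexagon below 0.009 m and angle between each of die, bell, lantern, token's own z axis and vertical below 0.15 rad and linear speed of each of die, bell, lantern, token below 0.02 m/s and angular speed of each of die, bell, lantern, token below 0.2 rad/s and horizontal distance between bell and pad_circle below 0.012 m and z of bell in the frame of pad_circle below 0.009 m and horizontal distance between lantern and pad_square below 0.012 m and z of lantern in the frame of pad_square below 0.009 m and horizontal distance between token and pad_oblong below 0.012 m and z of token in the frame of pad_oblong below 0.009 m and angle between the x axis of token and the x axis of pad_oblong, either way round below 0.35 rad and distance of each of pawn_a, pawn_b from where it was at the start of the episode below 0.02 m and angle between each of pawn_a, pawn_b's own z axis and vertical below 0.3 rad); the robot touches nothing.
It fails at once if a piece is dropped or thrown (over 0.7 m/s, a fall of about 25 mm, out of the fingers) ((linear speed of die above 0.7 m/s and contact force between die and the fingers below 0.02 N) or (linear speed of bell above 0.7 m/s and contact force between bell and the fingers below 0.02 N) or (linear speed of lantern above 0.7 m/s and contact force between lantern and the fingers below 0.02 N) or (linear speed of token above 0.7 m/s and contact force between token and the fingers below 0.02 N)).
It fails at once if a beech pawn is knocked over or pushed more than 20 mm ((distance of pawn_a from where it was at the start of the episode above 0.02 m or angle between pawn_a's own z axis and vertical above 0.5 rad) or (distance of pawn_b from where it was at the start of the episode above 0.02 m or angle between pawn_b's own z axis and vertical above 0.5 rad)).
It also fails if it takes over 106 s, if anything falls off the work surface, if the arm or the gripper's body presses on something with over 40 N, if the wrist force passes 120 N, or if a joint passes its speed limit or range.

## Working session

There is one attempt and no reset: what is moved stays moved. The work goes in short steps, Python scripts to look and compute and a tool call to move; the robot and the scene stay as the last step left them, time stands still between calls to the robot, and variables do not carry over. Pictures are saved under pics/ and viewed, at most 15 in all, crops included, and the job is handed in when it is done.

Besides the shell and the picture viewer there is one more tool, called after "Emit:" in YAML: its name, and indented under it one key for each argument. apply_moves: Moves the arm, as the interface text tells. Its arguments: {"type":"object","properties":{"series":{"type":"array"},"grip_force":{"type":"number"}},"required":["series"]}

```bash
mkdir -p pics; ls
python3 - <<'E'
from workcell import bot
import cv2,numpy as np
np.set_printoptions(precision=4,suppress=True)
s=bot.sense(); print(s)
for n in ("scene","side","wrist"):
    print(n,bot.camera_model(n))
    p,d=bot.snapshot(n); cv2.imwrite(f"pics/{n}0.png",p[:,:,::-1]); np.save(f"pics/{n}0.npy",d); print(d.min(),d.max())
E
```

```text
pics
{'time_s': 0.0, 'qpos': array([-1.2344,  0.1311,  1.4893, -0.    ,  1.523 , -0.0854]), 'joint_vel': array([ 0.0008,  0.0007,  0.0001,  0.    ,  0.0014, -0.0007]), 'joint_torque': array([ -0.0026, -55.9847, -49.1756,   0.0765,   0.0356,  -0.0002]), 'position': array([ 0.2455, -0.5469,  0.2091]), 'ee_rot': array([ 0.9778,  0.2093, -0.0001, -0.0009]), 'force': array([-0.6723,  0.1941,  0.4236]), 'ft_torque': array([ 0.0315,  0.0064, -0.0038]), 'finger_force': 0.0, 'grip_width': 1.0012134360121399}
scene {'vfov': 42.69713346185041, 'cx': 321.83404555097184, 'cy': 226.40551686809965, 'xyz': array([ 1.133 , -0.2614,  0.8827]), 'orientation': array([ 0.7897,  0.5254, -0.1728, -0.2653])}
0.0 2.873983
side {'vfov': 54.31847394459707, 'cx': 324.32643568560076, 'cy': 241.8210705131252, 'xyz': array([0.0949, 0.4241, 0.5629]), 'orientation': array([-0.3753,  0.8224, -0.3918,  0.1708])}
0.0 3.102223
wrist {'vfov': 65.70646984690485, 'cx': 319.29492247666667, 'cy': 236.9641289604646, 'T_tool_cam': array([[ 0.0002, -0.9702, -0.2422,  0.0663],
       [ 1.    ,  0.0005, -0.0011, -0.0009],
       [ 0.0012, -0.2422,  0.9702, -0.1735],
       [ 0.    ,  0.    ,  0.    ,  1.    ]])}
0.0 1.322661
```

View pics/scene0.png

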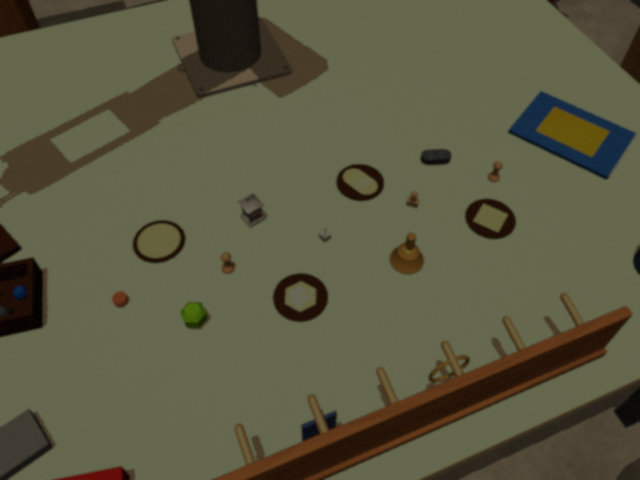

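View pics/side0.png

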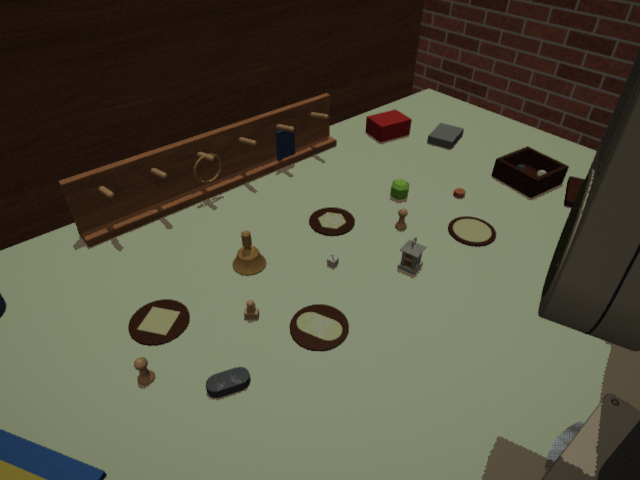

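The scene view shows the die (195,312), bell (407,255), lantern (252,210) and token (436,156). The pads are the circle (159,241), hexagon (300,297), oblong (360,182) and square (490,218). Pawn-like things stand at (227,262), (496,171) and (413,200), and there is a tiny cube at (325,235). The side view shows the same objects, for example the token at (228,381) and the lantern at (412,257). Next I'll triangulate and compare with depth.

```bash
cat > h.py <<'E'
import numpy as np, cv2
from scipy.spatial.transform import Rotation as R
from workcell import bot
np.set_printoptions(precision=4,suppress=True)
def cam(n):
    m=bot.camera_model(n); f=240/np.tan(np.radians(m['vfov'])/2)
    if n=='wrist':
        s=bot.sense(); T=np.eye(4); T[:3,:3]=R.from_quat(s['ee_rot']).as_matrix(); T[:3,3]=s['position']
        T=T@m['T_tool_cam']; return f,m['cx'],m['cy'],T[:3,:3],T[:3,3]
    return f,m['cx'],m['cy'],R.from_quat(m['orientation']).as_matrix(),np.array(m['xyz'])
def rays(n,uv,c=None):
    f,cx,cy,A,o=c or cam(n); uv=np.atleast_2d(uv).astype(float); d=(uv-[cx,cy])/f
    if n=='wrist':
        r=np.linalg.norm(d,axis=1,keepdims=True)+1e-9; D=np.hstack([d/r*np.sin(r),np.cos(r)])
    else: D=np.hstack([d,np.ones((len(d),1))])
    return o,D@A.T,D      # origin, world dirs, cam dirs
def atz(n,uv,z,c=None):
    o,W,_=rays(n,uv,c); return o+W*((z-o[2])/W[:,2])[:,None]
def cloud(n,depth,c=None):
    v,u=np.mgrid[:480,:640]; o,W,D=rays(n,np.c_[u.ravel(),v.ravel()],c)
    return (o+W*(depth.ravel()/D[:,2])[:,None]).reshape(480,640,3)
def tri(obs):   # list of (o,d)
    M=0;b=0
    for o,d in obs:
        d=d/np.linalg.norm(d);P=np.eye(3)-np.outer(d,d);M=M+P;b=b+P@o
    p=np.linalg.solve(M,b)
    return p,[np.linalg.norm((np.eye(3)-np.outer(d,d)/(d@d))@(p-o)) for o,d in obs]
E
python3 - <<'E'
from h import *
P={'die top':((195,312),(400,184)),'bell top':((411,236),(246,235)),'lant':((252,199),(414,246)),'token':((436,155),(228,379)),
'Pcirc':((159,241),(472,231)),'Phex':((300,297),(332,221)),'Pobl':((360,182),(319,327)),'Psq':((490,218),(159,321)),
'pawn1':((227,257),(402,213)),'pawn2':((497,165),(141,362)),'p3':((413,196),(251,304)),'cube':((325,235),(333,261))}
for k,(a,b) in P.items():
    o1,w1,_=rays('scene',a);o2,w2,_=rays('side',b); p,e=tri([(o1,w1[0]),(o2,w2[0])]); print(k,p,np.hypot(*p[:2]).round(3),np.array(e))
for n in('scene','side'):
    c=cloud(n,np.load(f'pics/{n}0.npy')); 
    for k,(a,b) in P.items():
        u,v=(a if n=='scene' else b); print(n,k,c[v,u])
im=cv2.imread('pics/scene0.png'); im2=cv2.imread('pics/side0.png')
def crop(i,u,v): return cv2.resize(i[v-25:v+25,u-33:u+33],(266,200),interpolation=cv2.INTER_CUBIC)
k=lambda i,l:np.hstack([crop(i,*x) for x in l])
cv2.imwrite('pics/c1.png',np.vstack([k(im,[(195,312),(407,252),(252,208)]),k(im,[(436,156),(413,200),(360,182)]),k(im2,[(228,380),(251,308),(412,258)])]))
E
```

```text
die top [ 0.6207 -0.2587  0.0287] 0.672 [0.0019 0.0019]
bell top [0.6444 0.1091 0.0664] 0.654 [0.0003 0.0003]
lant [ 0.4533 -0.1041  0.0478] 0.465 [0.001 0.001]
token [0.4575 0.2701 0.0121] 0.531 [0.0004 0.0004]
Pcirc [ 0.4425 -0.2771 -0.0004] 0.522 [0.0004 0.0004]
Phex [ 0.6446 -0.0892 -0.0002] 0.651 [0.0001 0.0001]
Pobl [ 0.4541  0.1093 -0.0006] 0.467 [0.0003 0.0003]
Psq [0.6245 0.2912 0.0008] 0.689 [0.0008 0.0008]
pawn1 [ 0.5441 -0.1799  0.0325] 0.573 [0.0003 0.0003]
pawn2 [0.5414 0.3501 0.0345] 0.645 [0.0009 0.0009]
p3 [0.5414 0.1735 0.025 ] 0.568 [0.0005 0.0005]
cube [ 0.5481 -0.0039  0.0071] 0.548 [0.0004 0.0004]
scene die top [ 0.6261 -0.2573  0.0353]
scene bell top [0.6474 0.1064 0.0717]
scene lant [ 0.4562 -0.1039  0.0503]
scene token [0.461  0.2669 0.0167]
scene Pcirc [ 0.4463 -0.2767  0.0039]
scene Phex [ 0.6471 -0.0902  0.0044]
scene Pobl [0.457  0.1074 0.0034]
scene Psq [0.6273 0.287  0.0061]
scene pawn1 [ 0.5524 -0.1808  0.0442]
scene pawn2 [0.5435 0.3467 0.0379]
scene p3 [0.5434 0.1714 0.0283]
scene cube [ 0.555  -0.0065  0.017 ]
side die top [ 0.6115 -0.2497  0.0375]
side bell top [0.6389 0.1126 0.0715]
side lant [ 0.45   -0.1008  0.0521]
side token [0.4543 0.2719 0.0172]
side Pcirc [ 0.4391 -0.2708  0.005 ]
side Phex [ 0.6386 -0.0836  0.0059]
side Pobl [0.4511 0.1123 0.0043]
side Psq [0.6199 0.2931 0.0063]
side pawn1 [ 0.5397 -0.1744  0.0377]
side pawn2 [0.5351 0.352  0.0427]
side p3 [0.5342 0.1781 0.034 ]
side cube [0.5403 0.003  0.0165]
```

View pics/c1.png

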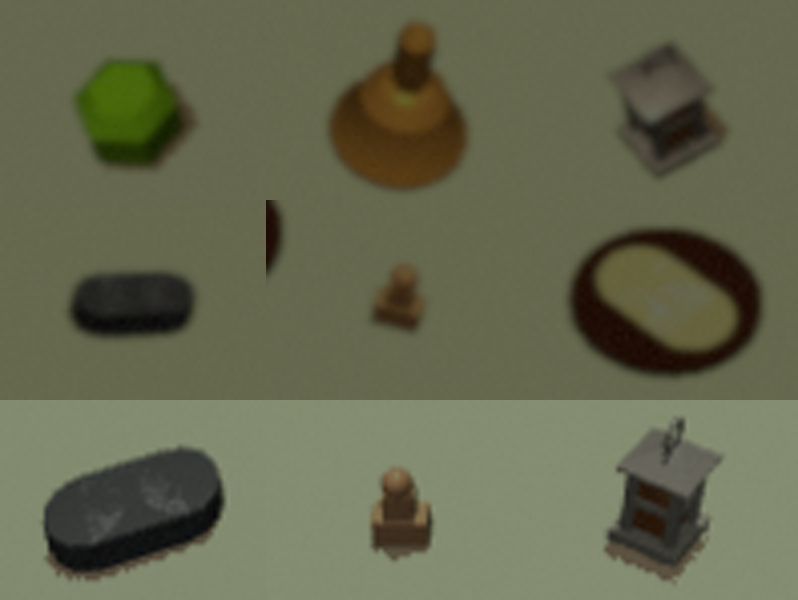

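View pics/wrist0.png

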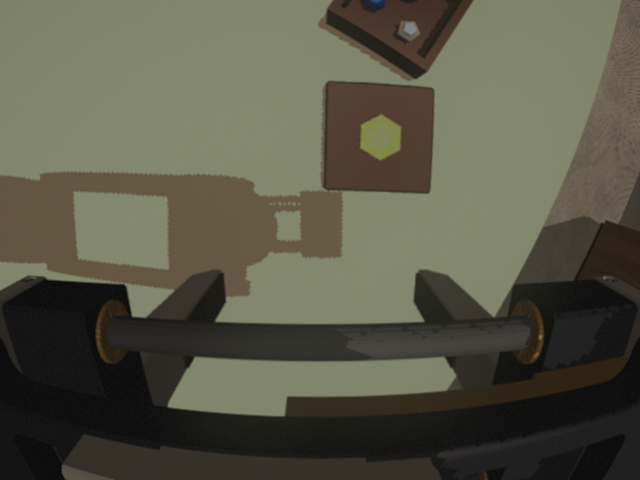

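The crops show the die's hexagonal top, the token lying almost along the scene image's rows, and the oblong silhouette slanting down to the right. A third small peg with a square foot, at (413,200), isn't one of the described pawns; I'll leave it alone. The wrist view is free of pieces. Triangulated heights read about 4 mm low (pads near 0 instead of 4 mm), while depth agrees with the given heights. The two cameras differ by about 7 mm in xy, so I'll average them for a first estimate and refine with the wrist camera.

```bash
cat >> h.py <<'E'
def yaw(): 
    M=R.from_quat(bot.sense()['ee_rot']).as_matrix(); return np.arctan2(M[1,0],M[0,0])
def plan(xy,z,psi,z0=None):
    """shift in current tool axes and turn about tool z to reach xy,z and tool yaw psi (mod pi); also levels"""
    s=bot.sense(); A=R.from_quat(s['ee_rot']); p=np.array(s['position'])
    d=A.inv().apply(np.array([*xy,z])-p)
    psi=yaw()+((psi-yaw()+np.pi/2)%np.pi-np.pi/2)
    G=R.from_matrix(np.array([[np.cos(psi),np.sin(psi),0],[np.sin(psi),-np.cos(psi),0],[0,0,-1]]))
    print('pos',p,'yaw',yaw().round(4),'shift',d.round(4),'turn',(A.inv()*G).as_rotvec().round(4), 'q',s['qpos'])
E
python3 - <<'E'
from h import *
for n in('scene','side'):
    im=cv2.imread(f'pics/{n}0.png'); d=np.load(f'pics/{n}0.npy'); c=cloud(n,d)
    hsv=cv2.cvtColor(im,cv2.COLOR_BGR2HSV)
    # table z
    m=(c[...,0]>.4)&(c[...,0]<.7)&(abs(c[...,1])<.35)&(d>0)
    print(n,'table z',np.median(c[m][:,2]))
    # dark objects: pads
    for k,g in {'Pcirc':(.443,-.274),'Phex':(.643,-.087),'Pobl':(.454,.110),'Psq':(.624,.290)}.items():
        near=(np.hypot(c[...,0]-g[0],c[...,1]-g[1])<.065)&(d>0)
        lo=near&(im.max(2)<75) if n=='scene' else near&(im.max(2)<60)
        pts=atz(n,np.argwhere(lo)[:,::-1],.004).astype(np.float32)[:,:2]
        (cx,cy),r=cv2.minEnclosingCircle(pts); print(' ',k,round(cx,4),round(cy,4),'r',round(r,4))
    m=(c[...,2]>.02)&(c[...,0]>.7)&(c[...,0]<1)&(abs(c[...,1])<.5)&(d>0); q=c[m]
    i=q[:,0].argsort()[:5]; print('rack nearest',q[i], 'zmax',np.percentile(q[:,2],99))
    for k,g,lo,hi in (('die',(.62,-.255),.034,.05),('token',(.457,.27),.013,.03),('bell',(.643,.108),.06,.085),('lant',(.453,-.102),.012,.056)):
        m=(np.hypot(c[...,0]-g[0],c[...,1]-g[1])<.05)&(d>0)&(c[...,2]>lo)&(c[...,2]<hi); q=c[m]
        (ctr,sz,a)=cv2.minAreaRect((q[:,:2]*1000).astype(np.float32)); print(' ',k,np.array(ctr),np.array(sz),a,np.median(q[:,2]))
E
```

```text
scene table z 0.000358205221468455Traceback (most recent call last):
  File "<stdin>", line 13, in <module>
cv2.error: OpenCV(4.12.0) /io/opencv/modules/imgproc/src/shapedescr.cpp:201: error: (-215:Assertion failed) count >= 0 && (depth == CV_32F || depth == CV_32S) in function 'minEnclosingCircle'
```

Run:
```python
from h import *
C=np.ascontiguousarray
for n in('scene','side'):
    im=cv2.imread(f'pics/{n}0.png'); d=np.load(f'pics/{n}0.npy'); c=cloud(n,d)
    m=(c[...,0]>.4)&(c[...,0]<.7)&(abs(c[...,1])<.35)&(d>0)
    print(n,'table z',np.median(c[m][:,2]))
    for k,g in {'Pcirc':(.443,-.274),'Phex':(.643,-.087),'Pobl':(.454,.110),'Psq':(.624,.290)}.items():
        near=(np.hypot(c[...,0]-g[0],c[...,1]-g[1])<.065)&(d>0)
        lo=near&(im[...,1]<60)
        pts=C(atz(n,np.argwhere(lo)[:,::-1],.004).astype(np.float32)[:,:2])
        (cx,cy),r=cv2.minEnclosingCircle(pts); print(' ',k,round(cx,4),round(cy,4),'r',round(r,4),len(pts))
    m=(c[...,2]>.02)&(c[...,0]>.7)&(c[...,0]<1)&(abs(c[...,1])<.5)&(d>0); q=c[m]
    i=q[:,0].argsort()[:3]; print('rack nearest',q[i], 'zmax',np.percentile(q[:,2],99))
    for k,g,lo,hi in (('die',(.62,-.255),.034,.05),('token',(.457,.27),.013,.03),('bell',(.643,.108),.06,.085),('lant',(.453,-.102),.012,.056)):
        m=(np.hypot(c[...,0]-g[0],c[...,1]-g[1])<.05)&(d>0)&(c[...,2]>lo)&(c[...,2]<hi); q=c[m]
        (ctr,sz,a)=cv2.minAreaRect(C((q[:,:2]*1000).astype(np.float32))); print(' ',k,np.array(ctr),np.array(sz),a,np.median(q[:,2]))
plan((.62,-.26),.19,.4216)
```

```text
scene table z 0.000358205221468455
  Pcirc 0.4455 -0.277 r 0.0458 551
  Phex 0.646 -0.0893 r 0.0458 1343
  Pobl 0.4563 0.1067 r 0.0458 761
  Psq 0.626 0.2884 r 0.0459 983
rack nearest [[0.7903 0.4766 0.0255]
 [0.7908 0.477  0.02  ]
 [0.7925 0.4741 0.0269]] zmax 0.1272586969440488
  die [ 621.1234 -261.3074] [31.2541 29.4664] 3.5163674354553223 0.035883726596559806
  token [457.89   267.9797] [58.2051 32.2493] 68.28343200683594 0.015554183789585285
  bell [647.0976 106.1294] [14.9925 14.7766] 22.094223022460938 0.07033715797135398
  lant [ 456.8472 -108.0106] [37.179  34.7645] 12.788444519042969 0.043583405592445
side table z 0.0009459758662943019
  Pcirc 0.4408 -0.2716 r 0.0468 343
  Phex 0.6415 -0.0842 r 0.0467 646
  Pobl 0.4526 0.1121 r 0.0461 1203
  Psq 0.6217 0.2932 r 0.0464 1329
rack nearest [[ 0.7234 -0.4991  0.0238]
 [ 0.7351 -0.4981  0.0224]
 [ 0.7931 -0.4929  0.0384]] zmax 0.12624877759942796
  die [ 616.7885 -255.4113] [28.1164 28.361 ] 11.297473907470703 0.03643966789709463
  token [456.4975 271.6248] [58.881  30.1761] 69.88465118408203 0.016373400036026053
  bell [642.9936 110.8929] [15.4125 13.8252] 39.693763732910156 0.07060197471268231
  lant [ 454.839  -104.1568] [34.4224 36.0978] 15.250113487243652 0.043271486592383446
pos [ 0.2455 -0.547   0.2093] yaw 0.4218 shift [ 0.4592 -0.1085  0.0195] turn [-0.0014 -0.0001  0.0002] q [-1.2344  0.131   1.489  -0.      1.523  -0.0854]
```

Emit:
apply_moves:
  series:
    - [[0.04, -0.01, 0.0], [0, 0, 0], -1]
    - [[0.08, -0.02, 0.0], [0, 0, 0], -1]
    - [[0.13, -0.03, 0.0], [0, 0, 0], -1]
    - [[0.18, -0.042, 0.0], [0, 0, 0], -1]
    - [[0.23, -0.054, 0.0], [0, 0, 0], -1]
    - [[0.28, -0.066, 0.0], [0, 0, 0], -1]
    - [[0.33, -0.078, 0.0], [0, 0, 0], -1]
    - [[0.38, -0.09, 0.01], [0, 0, 0], -1]
    - [[0.42, -0.1, 0.02], [0, 0, 0], -1]
    - [[0.45, -0.106, 0.02], [0, 0, 0], -1]
    - [[0.459, -0.1085, 0.02], [0, 0, 0], -1]
    - [[0.459, -0.1085, 0.02], [0, 0, 0], -1]
    - [[0.459, -0.1085, 0.02], [0, 0, 0], -1]

```text
time_s: 1.78
position: [0.6192, -0.2616, 0.1903]
ee_rot: [0.978, 0.209, -0.0, 0.0]
force: [0.2, -0.1, 0.6]
grip_width: 1.002
finger_force: 0.0
```

Run:
```python
from h import *
s=bot.sense(); print(s['time_s'],s['position'],s['ee_rot'],s['joint_vel'])
c=cam('wrist'); p,d=bot.snapshot('wrist'); im=p[:,:,::-1].copy(); cv2.imwrite('pics/w1.png',im); np.save('pics/w1.npy',d)
np.savez('pics/w1c.npz',f=c[0],cx=c[1],cy=c[2],A=c[3],o=c[4])
C=np.ascontiguousarray
cl=cloud('wrist',d,c)
m=(np.hypot(cl[...,0]-.619,cl[...,1]+.2585)<.04)&(d>0)&(cl[...,2]>.005)&(im[...,1].astype(int)>im[...,0]+50)
q=cl[m&(cl[...,2]>.033)]; print('top z',np.median(q[:,2]),cv2.minEnclosingCircle(C(q[:,:2].astype(np.float32))))
q=cl[m]; print('all',cv2.minEnclosingCircle(C(q[:,:2].astype(np.float32))),cv2.convexHull(C((q[:,:2]*1000).astype(np.float32)))[:,0].round(1).tolist())
```

```text
1.775 [ 0.6192 -0.2616  0.1903] [ 0.978   0.2088 -0.0001  0.0002] [-0.0072 -0.0053  0.0008  0.0003 -0.0003  0.0021]
top z 0.034952030450683735 ((0.6173402667045593, -0.2552352845668793), 0.013404753059148788)
all ((0.615594744682312, -0.2520192265510559), 0.017114972695708275) [[630.5999755859375, -255.6999969482422], [629.7000122070312, -243.10000610351562], [629.4000244140625, -242.3000030517578], [628.9000244140625, -241.5], [619.2000122070312, -239.8000030517578], [609.2000122070312, -240.10000610351562], [607.5999755859375, -240.8000030517578], [605.7000122070312, -243.60000610351562], [605.0, -244.89999389648438], [600.7999877929688, -253.89999389648438], [599.5999755859375, -256.3999938964844], [599.5, -257.5], [612.7999877929688, -267.70001220703125], [617.9000244140625, -267.3999938964844], [620.7000122070312, -267.1000061035156], [623.5999755859375, -266.79998779296875], [625.2000122070312, -266.1000061035156], [629.2000122070312, -259.29998779296875]]
```

View pics/w1.png

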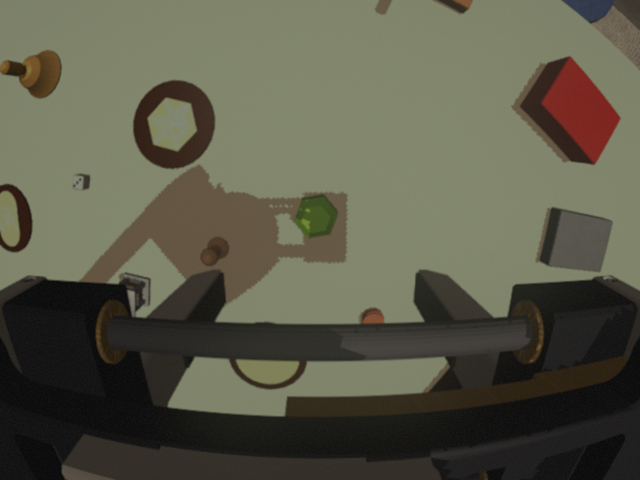

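The wrist view shows the die at (316,216) inside the gripper's shadow, a pawn at (212,250), the hexagon pad at (174,124) and the bell at (38,73). I'll enlarge the die to read its corners.

Run:
```python
from h import *
im=cv2.imread('pics/w1.png'); z=np.load('pics/w1c.npz'); c=tuple(z[k] for k in('f','cx','cy','A','o')); c=(float(c[0]),float(c[1]),float(c[2]),c[3],c[4])
a=cv2.resize(im[186:246,286:346],(560,560),interpolation=cv2.INTER_CUBIC); cv2.imwrite('pics/w1d.png',np.clip(a*1.6,0,255).astype(np.uint8))
# walnut pad hex outer rim
cl=cloud('wrist',np.load('pics/w1.npy'),c)
m=(np.hypot(cl[...,0]-.644,cl[...,1]+.087)<.065)&(im[...,2]<80)&(im[...,1]<50)
p=np.ascontiguousarray(atz('wrist',np.argwhere(m)[:,::-1],.004,c)[:,:2].astype(np.float32)); print(cv2.minEnclosingCircle(p),len(p))
```

```text
((0.6435569524765015, -0.08626078069210052), 0.0447264090180397) 3323
```

View pics/w1d.png

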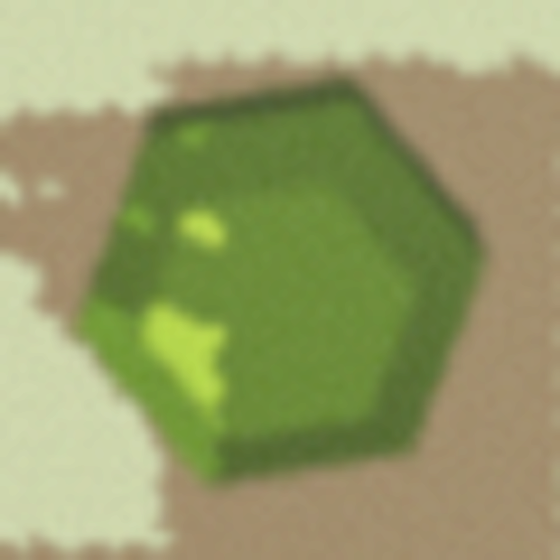

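Run:
```python
from h import *
z=np.load('pics/w1c.npz'); c=(float(z['f']),float(z['cx']),float(z['cy']),z['A'],z['o'])
k=np.array([(150,122),(348,82),(483,245),(412,450),(215,485),(82,325)])*60/560-.5+60/1120+[286,186]
w=atz('wrist',k,.028,c)[:,:2]; print(w, 'ctr',w.mean(0)); e=np.roll(w,-1,0)-w; print(np.hypot(*e.T)*1000,np.degrees(np.arctan2(e[:,1],e[:,0]))%60)
a=np.radians(np.median(np.degrees(np.arctan2(e[:,1],e[:,0]))%60)); 
print('edge dir',np.degrees(a))
for i in range(3):  # tool x along an edge
    plan(w.mean(0),.019,a+i*np.pi/3)
```

```text
[[ 0.629  -0.2381]
 [ 0.6405 -0.2542]
 [ 0.6312 -0.2729]
 [ 0.6094 -0.2751]
 [ 0.5981 -0.2587]
 [ 0.6077 -0.2401]] ctr [ 0.6193 -0.2565]
[19.7268 20.9187 21.8474 19.972  20.8951 21.3998] [5.5785 3.6126 5.8101 4.4926 2.7901 5.2315]
edge dir 4.86201343984357
pos [ 0.6192 -0.2617  0.1904] yaw 0.4203 shift [ 0.0022 -0.0047  0.1714] turn [0.0004 0.     0.3355] q [-0.4759  0.3334  1.2898 -0.0003  1.5182  0.6746]
pos [ 0.6192 -0.2617  0.1904] yaw 0.4203 shift [ 0.0022 -0.0047  0.1714] turn [ 0.0003  0.0002 -0.7117] q [-0.4759  0.3334  1.2898 -0.0003  1.5182  0.6746]
pos [ 0.6192 -0.2617  0.1904] yaw 0.4203 shift [ 0.0022 -0.0047  0.1714] turn [ 0.0004 -0.0002  1.3827] q [-0.4759  0.3334  1.2898 -0.0003  1.5182  0.6746]
```

Emit:
apply_moves:
  series:
    - [[0.002, -0.004, 0.03], [0, 0, 0.17], -0.4]
    - [[0.002, -0.004, 0.06], [0, 0, 0.335], -0.4]
    - [[0.002, -0.004, 0.09], [0, 0, 0.335], -0.4]
    - [[0.002, -0.004, 0.115], [0, 0, 0.335], -0.4]
    - [[0.002, -0.004, 0.14], [0, 0, 0.335], -0.4]
    - [[0.002, -0.004, 0.155], [0, 0, 0.335], -0.4]
    - [[0.002, -0.004, 0.165], [0, 0, 0.335], -0.4]
    - [[0.002, -0.004, 0.171], [0, 0, 0.335], -0.4]
    - [[0.002, -0.004, 0.171], [0, 0, 0.335], -0.4]
    - [[0.002, -0.004, 0.171], [0, 0, 0.335], 1]
    - [[0.002, -0.004, 0.171], [0, 0, 0.335], 1]
    - [[0.002, -0.004, 0.171], [0, 0, 0.335], 1]
    - [[0.002, -0.004, 0.171], [0, 0, 0.335], 1]
    - [[0.002, -0.004, 0.171], [0, 0, 0.335], 1]
  grip_force: 12

```text
time_s: 3.58
position: [0.6207, -0.2561, 0.0198]
ee_rot: [0.999, 0.043, 0.0, 0.0]
force: [-0.5, -0.3, 4.3]
grip_width: 0.262
finger_force: 12.8
```

Run:
```python
from h import *
plan((.644,-.087),.025,yaw()); plan((.644,-.087),.125,yaw())
```

```text
pos [ 0.6207 -0.2561  0.0198] yaw 0.0869 shift [ 0.0379 -0.1665 -0.0052] turn [ 0.0004 -0.0009 -0.    ] q [-0.4678  0.4704  1.4377  0.0002  1.2324  1.0161]
pos [ 0.6207 -0.2561  0.0198] yaw 0.0869 shift [ 0.038  -0.1664 -0.1052] turn [ 0.0004 -0.0009 -0.    ] q [-0.4678  0.4704  1.4377  0.0002  1.2324  1.0161]
```

Run:
```python
from h import *
s=bot.sense(); print(s['grip_width'],s['finger_force'],s['force'])
p,d=bot.snapshot('wrist'); im=p[:,:,::-1]; q,_=bot.snapshot('side')
a=cv2.resize(im[180:360,200:440],(600,450)); b=cv2.resize(q[150:210,360:440,::-1],(200,150)) ; b=np.vstack([b,np.zeros((300,200,3),np.uint8)])
cv2.imwrite('pics/w2.png',np.clip(np.hstack([a,b])*1.6,0,255).astype(np.uint8))
```

```text
0.2617556461449384 12.843676764823613 [-0.463  -0.3422  4.3255]
```

View pics/w2.png

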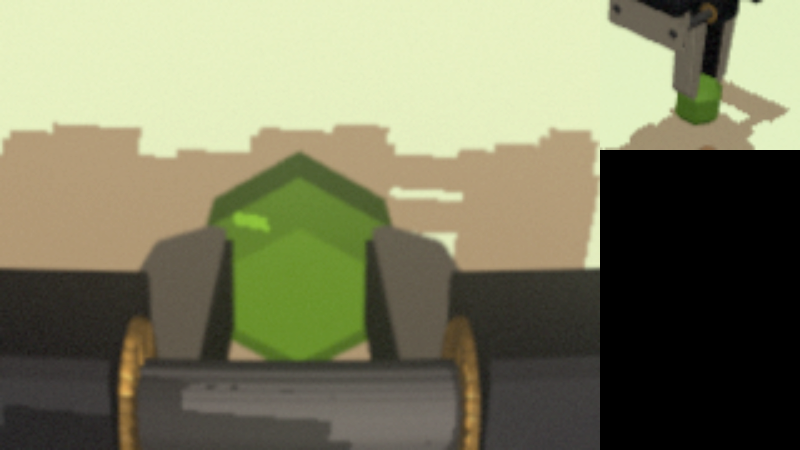

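The wrist crop shows the jaws pinching only the top bevel of the die. The inner faces sit at the top face's edges, and in the side view the tips reach only the upper part. I'll measure where the fingertips really are in tool coordinates from the wrist depth.

Run:
```python
from h import *
T=bot.camera_model('wrist')['T_tool_cam']; f,cx,cy,A,o=cam('wrist')
for nm in('w1','now'):
    d=np.load('pics/w1.npy') if nm=='w1' else bot.snapshot('wrist')[1]
    t=cloud('wrist',d,(f,cx,cy,T[:3,:3],T[:3,3]))  # tool coordinates
    m=(d>0)&(abs(t[...,0])<.02)&(abs(t[...,1])<.07)&(t[...,2]<.03)
    q=t[m]
    for lo,hi in((-.07,-.03),(-.03,-.011),(.011,.03),(.03,.07)):
        r=q[(q[:,1]>lo)&(q[:,1]<hi)]
        if len(r): i=r[:,2].argsort()[-40:]; print(nm,lo,'tip',np.median(r[i],0),'zmax',r[:,2].max(),'ymin|',abs(r[:,1]).min(), len(r), 'x',r[:,0].min(),r[:,0].max())
    print(nm,'depth at cols row 270', [(u,t[275,u].round(4).tolist()) for u in (200,215,225,290,320,350,420,430)])
```

```text
w1 -0.07 tip [ 0.0058 -0.0478 -0.0081] zmax -0.006638542614167325 ymin| 0.04528025627890727 9684 x -0.010509477388978422 0.01999875424433823
w1 -0.03 tip [ 0.0198 -0.0114 -0.1327] zmax -0.13270545089111777 ymin| 0.011437172782203757 1 x 0.019757684164900903 0.019757684164900903
w1 0.011 tip [ 0.0174  0.0246 -0.1335] zmax -0.13269775080684948 ymin| 0.017655044230370575 327 x 0.013361721284575974 0.019962152202852287
w1 0.03 tip [ 0.0028  0.0458 -0.008 ] zmax -0.00665865467659274 ymin| 0.030012648737330238 9060 x -0.019975380397194292 0.019997946576751142
w1 depth at cols row 270 [(200, [0.0083, -0.0567, -0.0158]), (215, [0.0084, -0.0493, -0.0157]), (225, [-0.0672, -0.1019, 0.192]), (290, [-0.066, -0.0317, 0.191]), (320, [-0.0662, -0.0004, 0.1919]), (350, [-0.0659, 0.0309, 0.1907]), (420, [0.0071, 0.0467, -0.0119]), (430, [0.0085, 0.0504, -0.0161])]
now -0.07 tip [ 0.0077 -0.0483  0.0224] zmax 0.02327253048929201 ymin| 0.030003749984231713 5936 x -0.012522999289279815 0.019994320321486958
now -0.03 tip [ 0.0119 -0.0225  0.0221] zmax 0.02310536706673519 ymin| 0.011005562415324537 4140 x -0.017978354214062728 0.019995306172680055
now 0.011 tip [0.012  0.0228 0.0224] zmax 0.022942134304396594 ymin| 0.011015273611353462 4115 x -0.015492217633934421 0.01999729818378245
now 0.03 tip [0.0059 0.051  0.0225] zmax 0.02316654013302713 ymin| 0.03001108332139849 6440 x -0.012582768917723114 0.019989083721263227
now depth at cols row 270 [(200, [-0.0052, -0.0697, 0.0209]), (215, [-0.0053, -0.0608, 0.0217]), (225, [-0.0051, -0.0547, 0.0216]), (290, [0.0069, -0.0147, -0.0101]), (320, [0.0089, -0.0006, -0.0156]), (350, [0.0084, 0.013, -0.0143]), (420, [-0.005, 0.0565, 0.0212]), (430, [-0.005, 0.0624, 0.0209])]
```

The visible tips end about 7 mm behind the reported TCP: at TCP z 0.190 the table lies 0.191 ahead of it and the tips sit at -0.007. That means the fingers reach about 21 mm less than stated, by direct measurement. I'll use tip z = TCP z + 0.007, open, and go 22 mm lower while watching the force.

Emit:
apply_moves:
  series:
    - [[-0.0015, 0, 0], [0, 0, 0], -0.4]
    - [[-0.0015, 0, 0], [0, 0, 0], -0.4]
    - [[-0.0015, 0, 0], [0, 0, 0], -0.4]
    - [[-0.0015, 0, 0.006], [0, 0, 0], -0.4]
    - [[-0.0015, 0, 0.012], [0, 0, 0], -0.4]
    - [[-0.0015, 0, 0.017], [0, 0, 0], -0.4]
    - [[-0.0015, 0, 0.021], [0, 0, 0], -0.4]
    - [[-0.0015, 0, 0.021], [0, 0, 0], -0.4]
    - [[-0.0015, 0, 0.021], [0, 0, 0], -0.4]

```text
time_s: 4.85
position: [0.6188, -0.2562, -0.0017]
ee_rot: [0.999, 0.043, 0.0, 0.0]
force: [0.5, -0.2, 0.0]
grip_width: 0.698
finger_force: 0.0
```

Emit:
apply_moves:
  series:
    - [[0, 0, 0], [0, 0, 0], 1]
    - [[0, 0, 0], [0, 0, 0], 1]
    - [[0, 0, 0], [0, 0, 0], 1]
    - [[0, 0, 0], [0, 0, 0], 1]
    - [[0, 0, 0], [0, 0, 0], 1]
  grip_force: 12

```text
time_s: 5.48
position: [0.6187, -0.2562, -0.0018]
ee_rot: [0.999, 0.043, 0.0, 0.0]
force: [-0.1, 0.2, 0.8]
grip_width: 0.387
finger_force: 12.0
```

Run:
```python
from h import *
plan((.6455,-.087),.005,yaw()); plan((.6455,-.087),.125,yaw())
p,d=bot.snapshot('wrist'); im=p[:,:,::-1]
T=bot.camera_model('wrist')['T_tool_cam']; f,cx,cy,A,o=cam('wrist')
t=cloud('wrist',d,(f,cx,cy,T[:3,:3],T[:3,3]))
m=(d>0)&(abs(t[...,0])<.03)&(im[...,1].astype(int)>im[...,0]+40)&(im[...,1].astype(int)>im[...,2]+20); q=t[m]
print('green',len(q),np.percentile(q,[1,50,99],axis=0))
```

```text
pos [ 0.6187 -0.2562 -0.0018] yaw 0.0868 shift [ 0.0413 -0.1662 -0.0068] turn [ 0.     -0.0001 -0.    ] q [-0.4691  0.4933  1.4505  0.      1.1977  1.0149]
pos [ 0.6187 -0.2562 -0.0018] yaw 0.0868 shift [ 0.0413 -0.1662 -0.1268] turn [ 0.     -0.0001 -0.    ] q [-0.4691  0.4933  1.4505  0.      1.1977  1.0149]
green 2671 [[-0.0043 -0.0159 -0.038 ]
 [ 0.0055 -0.0015 -0.0364]
 [ 0.0174  0.011  -0.0295]]
```

Width 0.387 × 93 mm = 36.0 mm, so it is held properly across the flats. Now lift, carry to the hexagon pad, set down and release.

Emit:
apply_moves:
  series:
    - [[0, 0, -0.015], [0, 0, 0], 1]
    - [[0, 0, -0.04], [0, 0, 0], 1]
    - [[0.01, -0.03, -0.06], [0, 0, 0], 1]
    - [[0.02, -0.07, -0.06], [0, 0, 0], 1]
    - [[0.03, -0.11, -0.06], [0, 0, 0], 1]
    - [[0.038, -0.145, -0.06], [0, 0, 0], 1]
    - [[0.04, -0.16, -0.05], [0, 0, 0], 1]
    - [[0.04, -0.166, -0.035], [0, 0, 0], 1]
    - [[0.04, -0.166, -0.02], [0, 0, 0], 1]
    - [[0.04, -0.166, -0.011], [0, 0, 0], 1]
    - [[0.04, -0.166, -0.007], [0, 0, 0], 1]
    - [[0.04, -0.166, -0.005], [0, 0, 0], 1]
    - [[0.04, -0.166, -0.0045], [0, 0, 0], 1]
    - [[0.04, -0.166, -0.0045], [0, 0, 0], 1]

```text
time_s: 7.28
position: [0.6446, -0.0875, 0.0032]
ee_rot: [0.999, 0.043, 0.0, 0.0]
force: [-0.2, 0.6, -1.1]
grip_width: 0.387
finger_force: 12.0
```

Run:
```python
from h import *
s=bot.sense(); print(s['position'],s['force'],s['grip_width'])
p,d=bot.snapshot('scene'); p2,_=bot.snapshot('side'); w,_=bot.snapshot('wrist')
k=lambda i,u,v,r=36:cv2.resize(i[v-r:v+r,u-r:u+r,::-1],(260,260),interpolation=cv2.INTER_CUBIC)
cv2.imwrite('pics/p1.png',np.clip(1.5*np.hstack([k(p,300,290),k(p2,332,215),k(w,319,250,75)]),0,255).astype(np.uint8))
```

```text
[ 0.6446 -0.0875  0.0032] [-0.2231  0.6245 -1.116 ] 0.38705736941868807
```

View pics/p1.png

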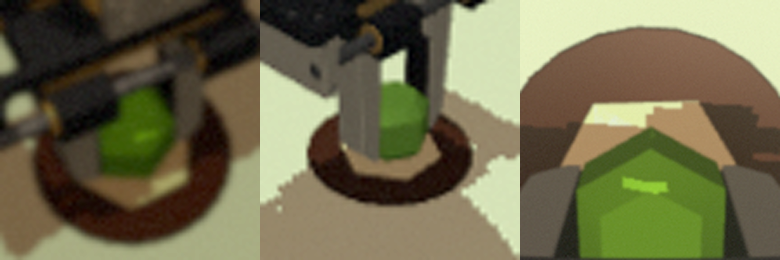

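The die stands centred over the hexagon pad between the jaws in all three crops. I'll lower the last 1 mm, release and rise.

Emit:
apply_moves:
  series:
    - [[0, 0, 0.0008], [0, 0, 0], 1]
    - [[0, 0, 0.0008], [0, 0, 0], 1]
    - [[0, 0, 0.0008], [0, 0, 0], -0.2]
    - [[0, 0, 0.0008], [0, 0, 0], -0.3]
    - [[0, 0, 0.0008], [0, 0, 0], -0.3]
    - [[0, 0, -0.015], [0, 0, 0], -0.3]
    - [[0, 0, -0.045], [0, 0, 0], -0.3]
    - [[0, 0, -0.09], [0, 0, 0], -0.3]
    - [[0, 0, -0.13], [0, 0, 0], -0.4]
    - [[0, 0, -0.155], [0, 0, 0], -0.4]
    - [[0, 0, -0.155], [0, 0, 0], -0.4]

```text
time_s: 8.8
position: [0.6463, -0.0878, 0.162]
ee_rot: [0.999, 0.043, 0.003, 0.001]
force: [-0.0, -0.3, 0.0]
grip_width: 0.7
finger_force: 0.0
```

Run:
```python
from h import *
plan((.457,.270),.16,np.radians(69))
```

```text
pos [ 0.6463 -0.0878  0.162 ] yaw 0.0868 shift [-0.1576 -0.3728  0.0002] turn [ 0.0053 -0.0046 -1.1175] q [-0.2136  0.288   1.3967  0.      1.4502  1.2705]
```

Emit:
apply_moves:
  series:
    - [[-0.015, -0.04, 0], [0, 0, -0.11], -0.4]
    - [[-0.033, -0.08, 0], [0, 0, -0.25], -0.4]
    - [[-0.053, -0.125, 0], [0, 0, -0.4], -0.4]
    - [[-0.072, -0.17, 0], [0, 0, -0.55], -0.4]
    - [[-0.092, -0.218, 0], [0, 0, -0.7], -0.4]
    - [[-0.11, -0.265, 0], [0, 0, -0.85], -0.4]
    - [[-0.13, -0.31, 0], [0, 0, -1.0], -0.4]
    - [[-0.148, -0.35, 0], [0, 0, -1.1], -0.4]
    - [[-0.157, -0.372, 0], [0, 0, -1.117], -0.4]
    - [[-0.157, -0.372, 0], [0, 0, -1.117], -0.4]
    - [[-0.157, -0.372, 0], [0, 0, -1.117], -0.4]

```text
time_s: 10.18
position: [0.4553, 0.2689, 0.1568]
ee_rot: [0.824, 0.566, -0.001, 0.0]
force: [0.3, -0.8, -0.3]
grip_width: 0.701
finger_force: 0.0
```

Run:
```python
from h import *
C=np.ascontiguousarray
c=cam('wrist'); p,d=bot.snapshot('wrist'); im=p[:,:,::-1].copy(); cv2.imwrite('pics/w3.png',im)
cl=cloud('wrist',d,c)
m=(np.hypot(cl[...,0]-.457,cl[...,1]-.27)<.05)&(d>0)&(cl[...,2]>.011)&(cl[...,2]<.03); q=cl[m]
print('token',np.median(q[:,2]),cv2.minAreaRect(C((q[:,:2]*1000).astype(np.float32))))
z=[]
for k,g in {'Pobl':(.454,.110),'Psq':(.624,.290)}.items():
    m=(np.hypot(cl[...,0]-g[0],cl[...,1]-g[1])<.065)&(im[...,2]<80)&(im[...,1]<50)
    p=C(atz('wrist',np.argwhere(m)[:,::-1],.004,c)[:,:2].astype(np.float32)); print(k,cv2.minEnclosingCircle(p) if len(p) else 0)
    m=(np.hypot(cl[...,0]-g[0],cl[...,1]-g[1])<.044)&(im[...,1]>70)
    p=C(1000*atz('wrist',np.argwhere(m)[:,::-1],.004,c)[:,:2].astype(np.float32)); print(k,cv2.minAreaRect(p) if len(p) else 0)
plan((.457,.270),-.002,np.radians(69))
```

```text
token 0.014868869172878052 ((455.9067077636719, 273.25750732421875), (59.547752380371094, 28.095016479492188), 70.55752563476562)
Pobl ((0.45386484265327454, 0.11394535005092621), 0.04467550292611122)
Pobl ((450.2982177734375, 90.85650634765625), (45.53635787963867, 75.18404388427734), 70.24642181396484)
Psq 0
Psq ((618.943115234375, 286.1651611328125), (76.02073669433594, 86.0329360961914), 48.82897186279297)
pos [0.4556 0.2687 0.157 ] yaw 1.2028 shift [0.0018 0.0009 0.159 ] turn [-0.0004  0.0009 -0.0015] q [ 0.4362 -0.0297  1.7514 -0.0003  1.4209  0.8043]
```

View pics/w3.png

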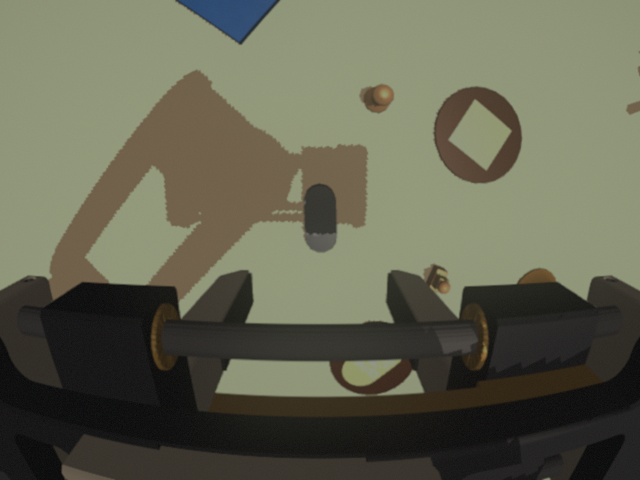

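The token is at (320,217), lined up with the tool x, with its top 15 mm up and 59.5 × 28 mm, as it should be. A pawn stands at (381,96), the square pad at (478,134) and the odd peg at (437,277), clear of the fingers. Descend and grip.

Emit:
apply_moves:
  series:
    - [[0.001, 0, 0.02], [0, 0, -0.01], -0.3]
    - [[0.0025, 0, 0.05], [0, 0, -0.02], -0.3]
    - [[0.0025, 0, 0.085], [0, 0, -0.02], -0.3]
    - [[0.0025, 0, 0.115], [0, 0, -0.02], -0.3]
    - [[0.0025, 0, 0.138], [0, 0, -0.02], -0.3]
    - [[0.0025, 0, 0.15], [0, 0, -0.02], -0.3]
    - [[0.0025, 0, 0.157], [0, 0, -0.02], -0.3]
    - [[0.0025, 0, 0.16], [0, 0, -0.02], -0.3]
    - [[0.0025, 0, 0.16], [0, 0, -0.02], -0.3]
    - [[0.0025, 0, 0.16], [0, 0, -0.02], 1]
    - [[0.0025, 0, 0.16], [0, 0, -0.02], 1]
    - [[0.0025, 0, 0.16], [0, 0, -0.02], 1]
    - [[0.0025, 0, 0.16], [0, 0, -0.02], 1]
    - [[0.0025, 0, 0.16], [0, 0, -0.02], 1]
    - [[0.0025, 0, 0.16], [0, 0, -0.02], 1]
  grip_force: 15

```text
time_s: 12.1
position: [0.4565, 0.2721, -0.0022]
ee_rot: [0.819, 0.574, 0.0, 0.0]
force: [-0.4, -0.2, 1.3]
grip_width: 0.303
finger_force: 15.0
```

Run:
```python
from h import *
C=np.ascontiguousarray
for n in('scene','side'):
    im=cv2.imread(f'pics/{n}0.png'); d=np.load(f'pics/{n}0.npy'); c=cloud(n,d)
    ctr=np.array((.4563,.1067) if n=='scene' else (.4526,.1121))
    w=atz(n,np.argwhere(np.ones((480,640)))[:,::-1],.004).reshape(480,640,3)
    m=(np.hypot(w[...,0]-ctr[0],w[...,1]-ctr[1])<.041)&(im[...,1]>75); p=w[m][:,:2]
    q=p-p.mean(0); ev,V=np.linalg.eigh(np.cov(q.T)); print(n,p.mean(0),'yaw',np.degrees(np.arctan2(V[1,1],V[0,1]))%180, np.ptp(q@V,axis=0)*1000)
```

```text
scene [0.455  0.1077] yaw 22.127865492812504 [41.2355 71.9973]
side [0.4532 0.1102] yaw 21.733557556640932 [43.48   73.7339]
```

Run:
```python
from h import *
plan((.4545,.1095),.0025,np.radians(22))
```

```text
pos [ 0.4565  0.2721 -0.0022] yaw 1.2238 shift [-0.1536  0.0534 -0.0047] turn [ 0.0001 -0.0002  0.8399] q [ 0.441   0.1604  1.8658 -0.      1.1152  0.7879]
```

Emit:
apply_moves:
  series:
    - [[0, 0, -0.015], [0, 0, 0], 1]
    - [[0, 0, -0.04], [0, 0, 0], 1]
    - [[-0.02, 0.007, -0.065], [0, 0, 0.1], 1]
    - [[-0.05, 0.017, -0.07], [0, 0, 0.25], 1]
    - [[-0.085, 0.03, -0.07], [0, 0, 0.4], 1]
    - [[-0.115, 0.04, -0.07], [0, 0, 0.55], 1]
    - [[-0.14, 0.049, -0.065], [0, 0, 0.7], 1]
    - [[-0.152, 0.053, -0.055], [0, 0, 0.81], 1]
    - [[-0.1536, 0.0534, -0.04], [0, 0, 0.84], 1]
    - [[-0.1536, 0.0534, -0.025], [0, 0, 0.84], 1]
    - [[-0.1536, 0.0534, -0.014], [0, 0, 0.84], 1]
    - [[-0.1536, 0.0534, -0.008], [0, 0, 0.84], 1]
    - [[-0.1536, 0.0534, -0.006], [0, 0, 0.84], 1]
    - [[-0.1536, 0.0534, -0.005], [0, 0, 0.84], 1]
    - [[-0.1536, 0.0534, -0.005], [0, 0, 0.84], 1]

```text
time_s: 13.98
position: [0.4547, 0.1095, 0.003]
ee_rot: [0.982, 0.191, 0.0, 0.0]
force: [-0.2, 0.3, -1.5]
grip_width: 0.296
finger_force: 15.0
```

Run:
```python
from h import *
s=bot.sense(); print(s['position'],s['force'],s['grip_width'])
p,d=bot.snapshot('scene'); p2,_=bot.snapshot('side'); w,_=bot.snapshot('wrist')
k=lambda i,u,v,r=36:cv2.resize(i[v-r:v+r,u-r:u+r,::-1],(260,260),interpolation=cv2.INTER_CUBIC)
cv2.imwrite('pics/p2.png',np.clip(1.5*np.hstack([k(p,360,180),k(p2,319,322),k(w,319,250,75)]),0,255).astype(np.uint8))
```

```text
[0.4547 0.1095 0.003 ] [-0.2129  0.3031 -1.533 ] 0.2962176506748048
```

View pics/p2.png

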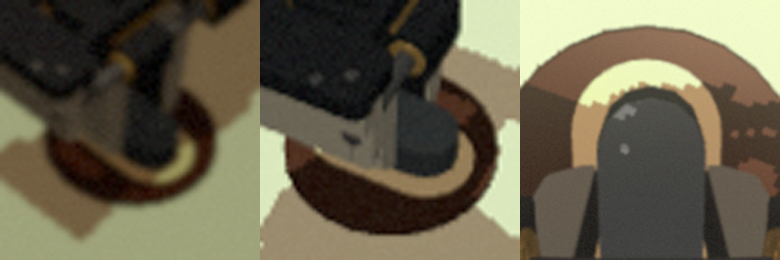

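The token lies over the oblong with its length along it, and the silhouette's rim shows evenly on both sides. Lower 1 mm, release, rise and go above the lantern.

Emit:
apply_moves:
  series:
    - [[0, 0, 0.001], [0, 0, 0], 1]
    - [[0, 0, 0.001], [0, 0, 0], 1]
    - [[0, 0, 0.001], [0, 0, 0], -0.2]
    - [[0, 0, 0.001], [0, 0, 0], -0.3]
    - [[0, 0, 0.001], [0, 0, 0], -0.3]
    - [[0, 0, -0.015], [0, 0, 0], -0.3]
    - [[0, 0, -0.045], [0, 0, 0], -0.3]
    - [[0, 0, -0.09], [0, 0, 0], -0.3]
    - [[-0.01, 0.025, -0.13], [0, 0, 0], -0.4]
    - [[-0.025, 0.065, -0.16], [0, 0, 0.03], -0.4]
    - [[-0.04, 0.105, -0.165], [0, 0, 0.07], -0.4]
    - [[-0.057, 0.145, -0.165], [0, 0, 0.1], -0.4]
    - [[-0.072, 0.18, -0.165], [0, 0, 0.14], -0.4]
    - [[-0.0795, 0.2, -0.165], [0, 0, 0.14], -0.4]
    - [[-0.0795, 0.2, -0.165], [0, 0, 0.14], -0.4]
    - [[-0.0795, 0.2, -0.165], [0, 0, 0.14], -0.4]

```text
time_s: 16.12
position: [0.4557, -0.1053, 0.1683]
ee_rot: [0.993, 0.122, 0.0, -0.0]
force: [0.1, -0.0, -0.3]
grip_width: 0.7
finger_force: 0.0
```

Run:
```python
from h import *
C=np.ascontiguousarray
c=cam('wrist'); p,d=bot.snapshot('wrist'); im=p[:,:,::-1].copy(); cv2.imwrite('pics/w4.png',im)
cl=cloud('wrist',d,c)
for lo,hi in((.038,.056),(.003,.012)):
    m=(np.hypot(cl[...,0]-.456,cl[...,1]+.106)<.035)&(d>0)&(cl[...,2]>lo)&(cl[...,2]<hi); q=cl[m]
    print('lantern',lo,len(q),np.median(q[:,2]),cv2.minAreaRect(C((q[:,:2]*1000).astype(np.float32))))
s=bot.sense();print(s['position'],yaw())
cv2.imwrite('pics/w4c.png',np.clip(1.5*cv2.resize(im[175:275,250:383],(798,600),interpolation=cv2.INTER_CUBIC),0,255).astype(np.uint8))
```

```text
lantern 0.038 1569 0.044806781403716966 ((455.16455078125, -104.20448303222656), (33.86033248901367, 33.80928421020508), 13.434440612792969)
lantern 0.003 246 0.005042844194991514 ((469.03204345703125, -100.45289611816406), (5.887325286865234, 33.07439422607422), 13.706828117370605)
[ 0.4557 -0.1051  0.1681] 0.24444435783113203
```

View pics/w4c.png

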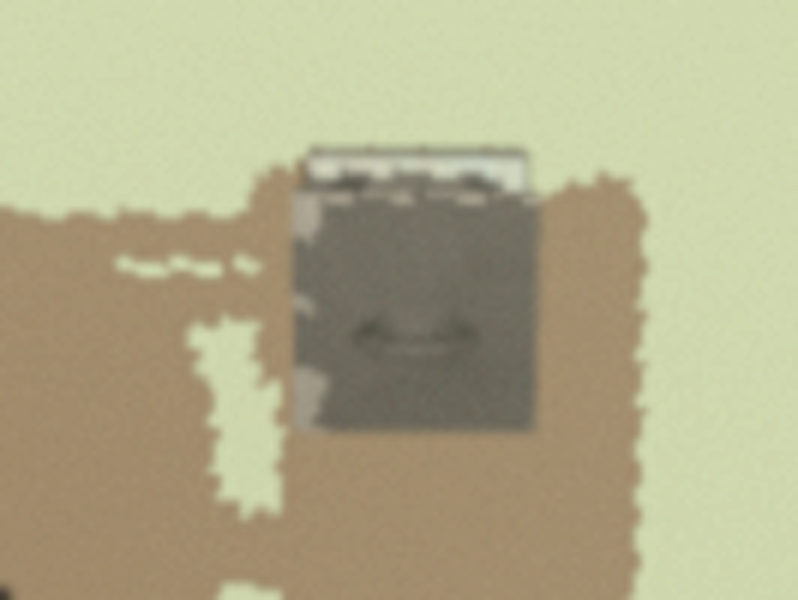

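The lantern's 34 mm roof, with its ring at about (415,335), is square to the tool at about 13.5°. It is centred at (.455,-.105) with the base flange showing at the top of the crop. Descend straight and grip.

Emit:
apply_moves:
  series:
    - [[0, 0, 0.03], [0, 0, 0.008], -0.4]
    - [[0, 0, 0.06], [0, 0, 0.008], -0.4]
    - [[0, 0, 0.09], [0, 0, 0.008], -0.4]
    - [[0, 0, 0.115], [0, 0, 0.008], -0.4]
    - [[0, 0, 0.14], [0, 0, 0.008], -0.4]
    - [[0, 0, 0.157], [0, 0, 0.008], -0.4]
    - [[0, 0, 0.166], [0, 0, 0.008], -0.4]
    - [[0, 0, 0.1705], [0, 0, 0.008], -0.4]
    - [[0, 0, 0.1705], [0, 0, 0.008], -0.4]
    - [[0, 0, 0.1705], [0, 0, 0.008], 1]
    - [[0, 0, 0.1705], [0, 0, 0.008], 1]
    - [[0, 0, 0.1705], [0, 0, 0.008], 1]
    - [[0, 0, 0.1705], [0, 0, 0.008], 1]
    - [[0, 0, 0.1705], [0, 0, 0.008], 1]
  grip_force: 12

```text
time_s: 17.92
position: [0.4557, -0.1059, -0.0027]
ee_rot: [0.993, 0.118, 0.0, 0.0]
force: [-0.2, -0.1, 2.7]
grip_width: 0.364
finger_force: 12.0
```

Run:
```python
from h import *
plan((.624,.291),.0025,yaw())
plan((.624,.291),.0025,yaw()+.6)
```

```text
pos [ 0.4557 -0.1059 -0.0027] yaw 0.2358 shift [ 0.2564 -0.3466 -0.0052] turn [ 0.0001 -0.0002 -0.    ] q [-0.338  -0.0044  2.0417 -0.      1.104   0.997 ]
pos [ 0.4557 -0.1059 -0.0027] yaw 0.2358 shift [ 0.2564 -0.3466 -0.0052] turn [ 0.0002 -0.0002 -0.6   ] q [-0.338  -0.0044  2.0417 -0.      1.104   0.997 ]
```

Emit:
apply_moves:
  series:
    - [[0, 0, -0.015], [0, 0, 0], 1]
    - [[0, 0, -0.04], [0, 0, 0], 1]
    - [[0.005, -0.007, -0.075], [0, 0, 0], 1]
    - [[0.02, -0.027, -0.1], [0, 0, 0], 1]
    - [[0.045, -0.061, -0.105], [0, 0, 0], 1]
    - [[0.073, -0.099, -0.105], [0, 0, 0], 1]
    - [[0.102, -0.138, -0.105], [0, 0, 0], 1]
    - [[0.131, -0.177, -0.105], [0, 0, 0], 1]
    - [[0.16, -0.216, -0.105], [0, 0, 0], 1]
    - [[0.19, -0.257, -0.105], [0, 0, 0], 1]
    - [[0.22, -0.297, -0.105], [0, 0, 0], 1]
    - [[0.243, -0.328, -0.095], [0, 0, 0], 1]
    - [[0.255, -0.344, -0.075], [0, 0, 0], 1]
    - [[0.2564, -0.3466, -0.05], [0, 0, 0], 1]
    - [[0.2564, -0.3466, -0.03], [0, 0, 0], 1]
    - [[0.2564, -0.3466, -0.016], [0, 0, 0], 1]
    - [[0.2564, -0.3466, -0.009], [0, 0, 0], 1]
    - [[0.2564, -0.3466, -0.006], [0, 0, 0], 1]
    - [[0.2564, -0.3466, -0.005], [0, 0, 0], 1]
    - [[0.2564, -0.3466, -0.005], [0, 0, 0], 1]

```text
time_s: 20.42
position: [0.6244, 0.2912, 0.0029]
ee_rot: [0.993, 0.118, 0.001, -0.0]
force: [-0.2, -0.5, -0.4]
grip_width: 0.361
finger_force: 12.0
```

Run:
```python
from h import *
s=bot.sense(); print(s['position'],s['force'],s['grip_width'])
p,d=bot.snapshot('scene'); p2,_=bot.snapshot('side'); w,_=bot.snapshot('wrist')
k=lambda i,u,v,r=36:cv2.resize(i[v-r:v+r,u-r:u+r,::-1],(260,260),interpolation=cv2.INTER_CUBIC)
cv2.imwrite('pics/p3.png',np.clip(1.5*np.hstack([k(p,490,214),k(p2,159,315),k(w,319,250,75)]),0,255).astype(np.uint8))
```

```text
[0.6244 0.2912 0.0029] [-0.1915 -0.5067 -0.3888] 0.36057287100203
```

View pics/p3.png

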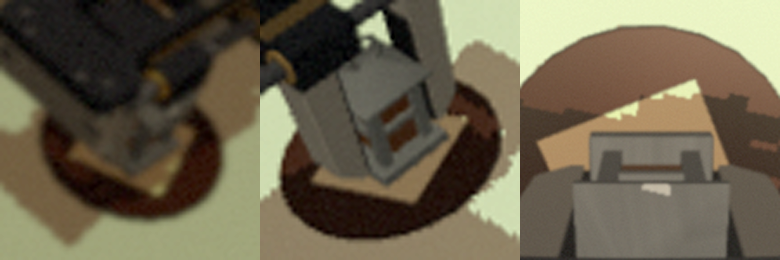

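The lantern hangs upright and centred over the square pad in both outer views. Lower about 1.3 mm, release, rise and go above the bell.

Emit:
apply_moves:
  series:
    - [[0, 0, 0.0013], [0, 0, 0], 1]
    - [[0, 0, 0.0013], [0, 0, 0], 1]
    - [[0, 0, 0.0013], [0, 0, 0], -0.2]
    - [[0, 0, 0.0013], [0, 0, 0], -0.3]
    - [[0, 0, 0.0013], [0, 0, 0], -0.3]
    - [[0, 0, -0.015], [0, 0, 0], -0.3]
    - [[0, 0, -0.045], [0, 0, 0], -0.3]
    - [[0, 0, -0.09], [0, 0, 0], -0.3]
    - [[0, 0, -0.135], [0, 0, 0], -0.4]
    - [[-0.004, 0.03, -0.18], [0, 0, 0], -0.4]
    - [[-0.009, 0.07, -0.2], [0, 0, 0], -0.4]
    - [[-0.014, 0.115, -0.2], [0, 0, 0], -0.4]
    - [[-0.019, 0.155, -0.2], [0, 0, 0], -0.4]
    - [[-0.0227, 0.18, -0.2], [0, 0, 0], -0.4]
    - [[-0.0227, 0.183, -0.2], [0, 0, 0], -0.4]
    - [[-0.0227, 0.183, -0.2], [0, 0, 0], -0.4]

```text
time_s: 22.58
position: [0.6447, 0.1084, 0.2029]
ee_rot: [0.993, 0.118, 0.0, -0.0]
force: [0.4, -0.0, 0.4]
grip_width: 0.695
finger_force: 0.0
```

Run:
```python
from h import *
C=np.ascontiguousarray
s=bot.sense();print(s['position'],yaw())
c=cam('wrist'); p,d=bot.snapshot('wrist'); im=p[:,:,::-1].copy(); cv2.imwrite('pics/w5.png',im)
cl=cloud('wrist',d,c)
for lo,hi in((.06,.09),(.004,.09)):
    m=(np.hypot(cl[...,0]-.645,cl[...,1]-.1085)<.045)&(d>0)&(cl[...,2]>lo)&(cl[...,2]<hi); q=cl[m]
    print('bell',lo,len(q),np.percentile(q[:,2],[50,99]),cv2.minEnclosingCircle(C((q[:,:2]*1000).astype(np.float32))))
plan((.645,.1085),.035,yaw())
```

```text
[0.6447 0.1084 0.2029] 0.23568925101399793
bell 0.06 294 [0.0712 0.0743] ((645.5069580078125, 111.10723114013672), 8.254837036132812)
bell 0.004 2381 [0.0263 0.0734] ((644.898681640625, 111.46363067626953), 29.293214797973633)
pos [0.6446 0.1089 0.2027] yaw 0.2365 shift [0.0002 0.0005 0.1677] turn [-0.0003 -0.0007  0.    ] q [0.0887 0.2774 1.3347 0.0004 1.5289 1.423 ]
```

View pics/w5.png

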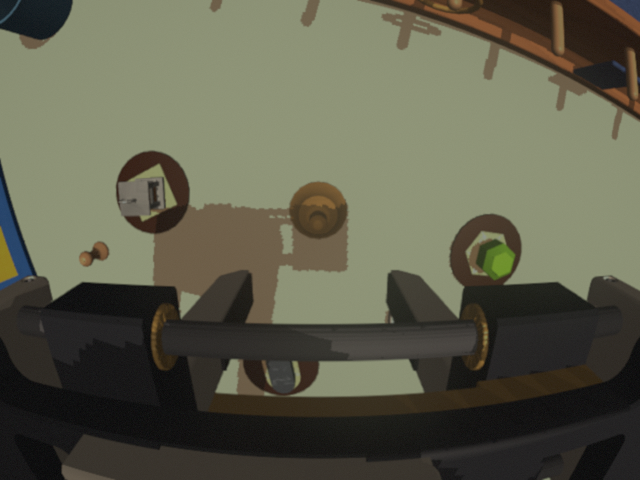

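The bell is at (318,209), upright. The lantern (152,192), die (490,258) and token (282,372) all stand on their pads. The bell's axis measures (.645,.110) and its top 74 mm. I'll grip the stem with the tips at about 43 mm.

Emit:
apply_moves:
  series:
    - [[0.0007, -0.0012, 0.03], [0, 0, 0], -0.4]
    - [[0.0007, -0.0012, 0.06], [0, 0, 0], -0.4]
    - [[0.0007, -0.0012, 0.09], [0, 0, 0], -0.4]
    - [[0.0007, -0.0012, 0.12], [0, 0, 0], -0.4]
    - [[0.0007, -0.0012, 0.145], [0, 0, 0], -0.4]
    - [[0.0007, -0.0012, 0.16], [0, 0, 0], -0.4]
    - [[0.0007, -0.0012, 0.167], [0, 0, 0], -0.4]
    - [[0.0007, -0.0012, 0.167], [0, 0, 0], -0.4]
    - [[0.0007, -0.0012, 0.167], [0, 0, 0], 1]
    - [[0.0007, -0.0012, 0.167], [0, 0, 0], 1]
    - [[0.0007, -0.0012, 0.167], [0, 0, 0], 1]
    - [[0.0007, -0.0012, 0.167], [0, 0, 0], 1]
    - [[0.0007, -0.0012, 0.167], [0, 0, 0], 1]
    - [[0.0007, -0.0012, 0.167], [0, 0, 0], 1]
  grip_force: 25

```text
time_s: 24.38
position: [0.6449, 0.1092, 0.035]
ee_rot: [0.993, 0.118, -0.0, -0.0]
force: [1.0, 0.7, 0.1]
grip_width: 0.168
finger_force: 25.0
```

Run:
```python
from h import *
s=bot.sense(); plan((.443,-.274),s['position'][2]+.005,yaw())
```

```text
pos [0.6449 0.1092 0.035 ] yaw 0.2358 shift [-0.2858  0.3255 -0.005 ] turn [-0.0001  0.0002 -0.    ] q [0.0894 0.4112 1.4853 0.0001 1.2453 1.4243]
```

Emit:
apply_moves:
  series:
    - [[0, 0, -0.01], [0, 0, 0], 1]
    - [[0, 0, -0.03], [0, 0, 0], 1]
    - [[0, 0, -0.06], [0, 0, 0], 1]
    - [[-0.009, 0.01, -0.085], [0, 0, 0], 1]
    - [[-0.026, 0.03, -0.1], [0, 0, 0], 1]
    - [[-0.053, 0.06, -0.1], [0, 0, 0], 1]
    - [[-0.079, 0.09, -0.1], [0, 0, 0], 1]
    - [[-0.105, 0.12, -0.1], [0, 0, 0], 1]
    - [[-0.132, 0.15, -0.1], [0, 0, 0], 1]
    - [[-0.158, 0.18, -0.1], [0, 0, 0], 1]
    - [[-0.184, 0.21, -0.1], [0, 0, 0], 1]
    - [[-0.211, 0.24, -0.1], [0, 0, 0], 1]
    - [[-0.237, 0.27, -0.1], [0, 0, 0], 1]
    - [[-0.263, 0.3, -0.1], [0, 0, 0], 1]
    - [[-0.28, 0.319, -0.1], [0, 0, 0], 1]
    - [[-0.2858, 0.3255, -0.09], [0, 0, 0], 1]
    - [[-0.2858, 0.3255, -0.07], [0, 0, 0], 1]
    - [[-0.2858, 0.3255, -0.05], [0, 0, 0], 1]
    - [[-0.2858, 0.3255, -0.03], [0, 0, 0], 1]
    - [[-0.2858, 0.3255, -0.03], [0, 0, 0], 1]

```text
time_s: 26.88
position: [0.4422, -0.2724, 0.0635]
ee_rot: [0.993, 0.118, -0.001, -0.001]
force: [-0.4, -0.1, 0.2]
grip_width: 0.161
finger_force: 25.0
```

Run:
```python
from h import *
s=bot.sense(); print(s['grip_width'],s['force']); plan((.443,-.274),.0405,yaw())
p,d=bot.snapshot('scene'); p2,_=bot.snapshot('side'); w,_=bot.snapshot('wrist')
k=lambda i,u,v,r=36:cv2.resize(i[v-r:v+r,u-r:u+r,::-1],(260,260),interpolation=cv2.INTER_CUBIC)
cv2.imwrite('pics/p4.png',np.clip(1.5*np.hstack([k(p,159,236,45),k(p2,472,222,45),k(w,319,230,95)]),0,255).astype(np.uint8))
```

```text
0.16069758938486334 [-0.4203 -0.072   0.2104]
pos [ 0.4422 -0.2724  0.0635] yaw 0.2365 shift [0.0005 0.0018 0.023 ] turn [-0.003   0.0021 -0.    ] q [-0.6511  0.0395  1.8611  0.0003  1.2446  0.6831]
```

View pics/p4.png

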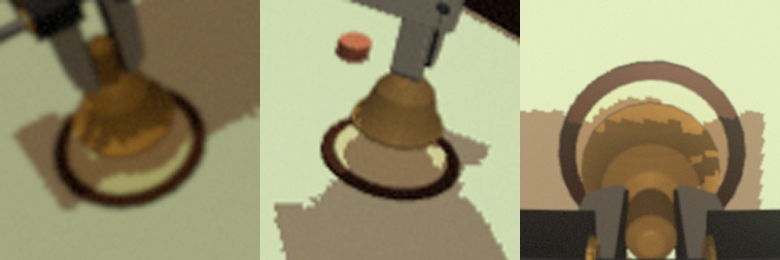

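The bell hangs upright over the circle pad in all three views, about 30 mm above it. Lower it the rest of the way, then check before release.

Emit:
apply_moves:
  series:
    - [[0, 0, 0.006], [0, 0, 0], 1]
    - [[0, 0, 0.012], [0, 0, 0], 1]
    - [[0, 0, 0.018], [0, 0, 0], 1]
    - [[0, 0, 0.022], [0, 0, 0], 1]
    - [[0, 0, 0.0245], [0, 0, 0], 1]
    - [[0, 0, 0.0245], [0, 0, 0], 1]
    - [[0, 0, 0.0245], [0, 0, 0], 1]

```text
time_s: 27.9
position: [0.4432, -0.2742, 0.0408]
ee_rot: [0.993, 0.118, 0.0, 0.0]
force: [0.4, 0.2, -0.0]
grip_width: 0.165
finger_force: 25.0
```

Emit:
apply_moves:
  series:
    - [[0, 0, 0.001], [0, 0, 0], 1]
    - [[0, 0, 0.0017], [0, 0, 0], 1]
    - [[0, 0, 0.0017], [0, 0, 0], 1]
    - [[0, 0, 0.0017], [0, 0, 0], 0.2]
    - [[0, 0, 0.0017], [0, 0, 0], -0.3]
    - [[0, 0, 0.0017], [0, 0, 0], -0.4]
    - [[0, 0, -0.01], [0, 0, 0], -0.4]
    - [[0, 0, -0.035], [0, 0, 0], -0.4]
    - [[0, 0, -0.07], [0, 0, 0], -0.4]
    - [[0, 0, -0.115], [0, 0, 0], -0.4]
    - [[0, 0, -0.16], [0, 0, 0], -0.4]
    - [[-0.02, 0.03, -0.17], [0, 0, 0], -0.4]
    - [[-0.04, 0.06, -0.17], [0, 0, 0], -0.4]
    - [[-0.05, 0.1, -0.17], [0, 0, 0], -0.4]
    - [[-0.05, 0.14, -0.17], [0, 0, 0], -0.4]
    - [[-0.05, 0.15, -0.17], [0, 0, 0], -0.4]
    - [[-0.05, 0.15, -0.17], [0, 0, 0], -0.4]

```text
time_s: 30.02
position: [0.4295, -0.4316, 0.2108]
ee_rot: [0.993, 0.117, -0.0, -0.0]
force: [0.3, -0.3, 0.6]
grip_width: 0.698
finger_force: 0.0
```

Run:
```python
from h import *
C=np.ascontiguousarray
s=bot.sense(); print(s['position'],s['force'])
ims={}
for n in('scene','side'):
    p,d=bot.snapshot(n); c=cloud(n,d); ims[n]=p
    off=np.array((.002,-.0025)) if n=='scene' else np.array((-.002,.0025))
    for k,g,lo,hi in (('die',(.644,-.087),.037,.05),('bell',(.443,-.274),.064,.085),('lant',(.624,.291),.042,.058),('token',(.4545,.1095),.017,.03),('pawnA',(.545,-.18),.01,.06),('pawnB',(.541,.35),.01,.06)):
        g=np.array(g)+off; m=(np.hypot(c[...,0]-g[0],c[...,1]-g[1])<.045)&(d>0)&(c[...,2]>lo)&(c[...,2]<hi); q=c[m]
        if len(q)>4:
            ctr,sz,a=cv2.minAreaRect(C((q[:,:2]*1000).astype(np.float32))); print(n,k,'err mm',np.array(ctr)-g*1000,np.array(sz),round(a,1),'zmax',np.percentile(q[:,2],98).round(4))
cv2.imwrite('pics/end.png',np.clip(1.4*np.hstack([cv2.resize(ims['scene'][130:350,80:530,::-1],(400,196)),cv2.resize(ims['side'][160:400,100:550,::-1],(400,213))[:196]]),0,255).astype(np.uint8))
```

```text
[ 0.4295 -0.4316  0.2108] [ 0.3398 -0.2517  0.5525]
scene die err mm [-0.2141 -3.107 ] [30.5272 30.0997] 51.9 zmax 0.0426
scene bell err mm [ 1.4553 -0.4978] [15.066  15.0704] 9.9 zmax 0.0802
scene lant err mm [-0.693  -1.2058] [35.061  37.1583] 13.2 zmax 0.0563
scene token err mm [-1.1708 -1.2809] [60.2265 29.912 ] 19.5 zmax 0.0233
scene pawnA err mm [-0.8481 -0.2206] [16.9204 17.1235] 23.0 zmax 0.0451
scene pawnB err mm [ 0.7316 -0.6965] [15.2787 14.9985] 54.5 zmax 0.0445
side die err mm [-1.3588 -1.8316] [31.8513 28.4901] 7.0 zmax 0.042
side bell err mm [ 1.0702 -0.2757] [15.1847 13.8035] 47.4 zmax 0.0793
side lant err mm [ 1.0469 -3.1622] [35.7487 34.7062] 12.1 zmax 0.0571
side token err mm [ 1.7018 -3.4747] [58.7009 30.9458] 22.5 zmax 0.0226
side pawnA err mm [-1.7415  0.6878] [17.8491 13.9922] 31.9 zmax 0.0441
side pawnB err mm [-0.7699  0.0414] [16.9468 15.0407] 63.0 zmax 0.0439
```

View pics/end.png

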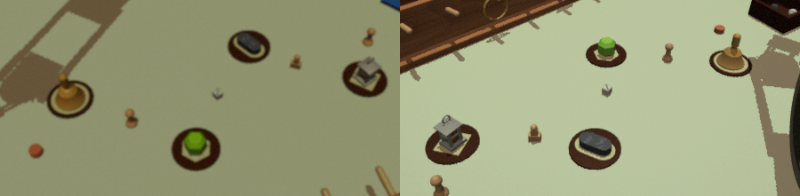

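All four pieces stand upright on their own pads. The errors are under 4 mm, the token is within about 3° of the oblong, and the pawns are unmoved. I'm handing in.

```bash
python3 -c "
from workcell import bot; print(bot.sign_off())"
```

```text
the job is handed in; nothing more can be done
None
```

The job is handed in after about 30 s of robot time: die, bell, lantern and token are released upright on their matching pads, each within about 4 mm of centre by the last camera check, and both pawns are still in place; no verdict was returned.

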